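# Load the glass press: heavy end of the weight over the foot

### The job

The weight cartridge looks the same at both ends but is heavy at one: lift it off its wooden rest to feel which end is heavy, then lay it in the cradle of the rocker with its heavy end towards the rubber foot, letting go while the chock still props the rocker level. Get it right first time, so that the rocker's tail does not drop. Then draw the chock out from under the rocker by its head so that the heavy end goes down and the foot presses on the glass, without shifting the glass or disturbing the other things on the bench.

Things in the scene. Friction and masses are not known exactly. Their poses are not given: they have to be found in the camera images.
- cartridge_mid (a point): middle (on the axis, half-way along) of the loose weight cartridge: round aluminium bar with dark end caps, 34 mm diameter, 124 mm long, about 0.4 to 0.65 kg, alike at both ends. The point's x axis runs along its length. Its centre of mass lies about 28 mm from the middle towards one end, not seen from outside.
- rest: fixed wooden rest on which the cartridge lies level at the start, axis 36 mm above the bench; origin at the middle of its underside, x along the cartridge. Two V supports, 30 to 58 mm either side of the middle; the 60 mm between them is free for the fingers, down to a base plate 8 mm thick (130 x 60 mm).
- cradle (a point): where the cartridge's middle lies when seated on the rocker, 79 mm above the bench; x runs along the rocker towards the foot, z up. Two aluminium Vs, 30 to 60 mm either side, tops 3 mm below the axis; end stops 66 mm either side (4 mm spare at each cartridge end). Between the Vs, 60 mm free for the fingers; the arm and pivot cheeks there (42 mm across) have tops 25 mm below this point.
- rocker: the tilting arm; origin on its level pivot pin, 32 mm below the cradle point; x towards the foot. Level at the start, propped by the chock; it can tip foot down (the foot meets the glass at about 0.15 rad) or tail down (stop at 0.18 rad). Empty, it leans lightly on the chock. Damped: it sinks in about a second.
- foot (a point): lowest point of the black rubber dome, 24 mm across, under the foot end of the rocker, 145 mm from the cradle point along its x; 40 mm above the bench when the rocker is level, 18 mm when it rests on the glass.
- blank: flat piece of greenish glass, 56 x 70 x 10 mm, lying loose on the fixture's 8 mm base plate under the foot; origin at the middle of its underside.
- chock_head (a point): middle of the upright head of the loose wooden chock (250 g), 39 mm above the bench. Head 24 mm wide, 14 mm thick along y, 42 mm tall (21 mm up and down from here), to be hooked or pinched from above. The point's y axis points away from the rocker: the way to draw it. It slides in a straight slot between low ribs; 28 mm frees it from the arm, the slot goes on for about 80 mm.
- chock: the same chock; origin under the rocker's arm at the middle of the underside of its 35.5 mm tall, 24 x 32 mm block, 68 mm from the head, y towards the head. A flat bar 10 mm thick joins block and head and ends 40 mm beyond the head's middle. From the arm (24 mm wide) to the head is a gap of 49 mm, open from above, for a finger.
- chock_home (a point): fixed point of the fixture where the middle of the chock's head is at the start; y points along the slot, away from the rocker.
- lap_pad: bystander, to be left alone: lapping hand pad, black, 90 x 50 x 34 mm; origin at the middle of its underside
- slug: bystander, to be left alone: solid steel cylinder standing on end, 34 mm across, 60 mm tall; not the cartridge; origin at the middle of its underside
- screwdriver: bystander, to be left alone: screwdriver, 190 mm; origin at the middle of its underside
- paperweight: bystander, to be left alone: amber glass paperweight, 76 mm across, 56 mm tall; origin at the middle of its underside
- rinse_cup: bystander, to be left alone: open white cup, 72 mm across, 85 mm tall; origin at the middle of its underside
- wood_block: bystander, to be left alone: wooden block, 90 x 50 x 40 mm; origin at the middle of its underside
- scrub_brush: bystander, to be left alone: brush, 170 mm; origin at the middle of its underside

How it is judged:
By the outcome, as a careful person would: the job done as asked, in the order asked, and still so for the second after the job is handed in, with the robot touching nothing.
It also fails if it takes over 54 s, if anything falls off the work surface, if the arm or the gripper's body presses on something with over 40 N, if the wrist force passes 120 N, or if a joint passes its speed limit or range.

### The arm

A 6-joint arm with a two-finger parallel gripper is mounted at the origin on the work surface. World frame = base frame: x ahead of the robot, y to its left, z up, the work surface at z = 0. Lengths are in m, angles in rad, forces in N, time in s.
With the tool pointing down it reaches from about 0.35 to 0.8 m from the base axis. Payload 7.3 kg.
Tool frame: the origin (TCP) lies midway between the tips of the shut fingers; the grasp point (between the pads) lies 19 mm behind it; z points along the fingers, y is the line along which they close (so a half turn about z gives the same grasp; the last joint's range is limited). The gripper opens to 85 mm and grips with 20 to 120 N. Pads are 22 mm wide; open, the fingers measure 114 mm over their backs; the gripper's body (76 mm by 85 mm) begins 54 mm behind the grasp point. The pads swing forward as they close: fully open they stand 13 mm farther back than shut.
Start: joints at [-1.494, 0.342, 1.524, -0, 1.275, -0.146], TCP at [0.116, -0.512, 0.231] pointing down, gripper open.
Joint ranges: [-2.53, 2.53], [-0.77, 2.02], [0.04, 2.7], [-1, 4.14], [0.28, 2.66], [-3.11, 3.11]. Speed limits (rad/s): [2.57, 2.57, 3.14, 3.14, 3.14, 3.14].

### API

Orientations are given as [roll, pitch, yaw] about the fixed x, y, z axes, in that order (R = Rz(yaw) Ry(pitch) Rx(roll)).
In Python, from station import ctrl gives the robot as it stands.
- The arm moves only by the tool carry_out, never from a script. Its argument "series" is a list of rows, each a list of 6 numbers: the shift along the tool's x, y, z in mm, then the turn, a rotation vector about the tool's x, y, z in degrees. In form: [[x, y, z, rx, ry, rz], ...]. A call has 1 to 12 rows; each row shifts and turns the commanded pose from where the row before left it, along the tool's axes as they then stand; what a row does not reach is not made up. A row lasts 1/8 s, in which the tool goes at most 62.5 mm and 10.7 degrees, less where a joint would pass 70% of its speed; a pose out of reach is approached as far as the arm can. A call is refused whole if a number of a shift passes 62.5 or a number of a turn 10.7, either way. A call with a gripper value outside its range is refused whole. "gripper" is the gripper command: -1 is shut, 1 is fully open, values between are in proportion, set as the call begins (left out, the last holds). The fingers move at their own pace and stop on an object; the grip force is fixed at half the most. Time passes only in rows, so rows that do not move let the fingers close. It gives the time, the measured TCP pose, the force, the opening and the grip force at its end, in the units of the state.
- ctrl.sense(): the state, without advancing time (a new reading comes with each control period).
- ctrl.grab_frame(name): name is "scene" or "side" or "wrist"; returns the picture (420x560x3 uint8, red, green, blue); there is no depth.
- ctrl.camera_params(name): a dict with "K" (3x3 intrinsics, pixels), "k1" (the pictures are not rectified: a ray, as slopes to the right and down, at radius r is drawn at 1 + k1 r^2 times it, then the intrinsics apply), "world_from_camera" (4x4, takes a point from camera to world coordinates). Camera axes: x right, y down, z forward; pixel columns grow to the right and rows downward; lengths in m; the calibration is good to about 2 mm. A picture is of the moment at which its call begins: read the wrist's pose just before it. camera_params takes no time and is no camera call; for the wrist camera it gives the pose at the moment of the call.
- ctrl.sign_off(): hands the job in; it is judged then, once.
The state is a dict: "clock": time; "joint_positions": joint angles; "qd": joint speeds; "effort": joint torques, N m; "position": TCP position; "orientation": TCP orientation; "ft_force": force on the tool from outside, world axes, zero at the start; "wrist_torque": the same for the moment, N m; "finger_gap": finger opening in m; "finger_force": force on a finger pad.
Only numpy, scipy, OpenCV 4.12 (cv2) and the standard library are available. Lean on these libraries where they do the work, as an engineer would, in place of code of your own. Each camera call takes 0.05 s, during which the arm holds its last target. There are 200 camera calls.

## Working session

There is one attempt and no reset: what is moved stays moved. The work goes in short steps, Python scripts to look and compute and a tool call to move; the robot and the scene stay as the last step left them, time stands still between calls to the robot, and variables do not carry over. Pictures are saved under pics/ and viewed, at most 12 in all, crops included, and the job is handed in when it is done.

Besides the shell and the picture viewer there is one more tool, called after "Request:" as name([rows], argument=value, ...), one row to a line, values as JSON. carry_out: Moves the arm, as the interface text tells. Its arguments: {"type":"object","properties":{"series":{"type":"array"},"gripper":{"type":"number"}},"required":["series"]}

```bash
ls; mkdir -p pics
python3 - <<'E'
from station import ctrl
import cv2,numpy as np
for n in ("scene","side"):
    cv2.imwrite(f"pics/{n}0.png",ctrl.grab_frame(n)[:,:,::-1])
    p=ctrl.camera_params(n);print(n,np.round(p["K"],1).tolist(),p["k1"],np.round(p["world_from_camera"],3).tolist())
s=ctrl.sense();print(s)
E
```

```text
pics
scene [[423.6, 0.0, 273.4], [0.0, 423.6, 212.2], [0.0, 0.0, 1.0]] -0.07725535831330825 [[-0.614, 0.662, -0.429, 0.996], [0.789, 0.506, -0.349, 0.417], [-0.014, -0.553, -0.833, 0.983], [0.0, 0.0, 0.0, 1.0]]
side [[483.5, 0.0, 288.2], [0.0, 483.5, 205.9], [0.0, 0.0, 1.0]] -0.08623893984130816 [[0.996, -0.031, 0.079, 0.419], [-0.082, -0.582, 0.809, -0.852], [0.021, -0.812, -0.583, 0.728], [0.0, 0.0, 0.0, 1.0]]
{'clock': 0.1, 'joint_positions': array([-1.49398918e+00,  3.42675751e-01,  1.52492029e+00,  7.08207689e-06,
        1.27540609e+00, -1.45991787e-01]), 'qd': array([-3.33903177e-04, -9.61294975e-04, -3.44526057e-03,  4.55984311e-05,
        7.34015845e-04,  5.49062432e-04]), 'effort': array([ 1.19162625e-03, -4.34449661e+01, -2.46490699e+01, -2.35158004e-04,
        4.68518178e-03, -1.08332398e-05]), 'position': array([ 0.11600436, -0.51165631,  0.23068409]), 'orientation': array([-3.14019915e+00, -2.11742909e-04,  2.22796716e-01]), 'ft_force': array([ 0.70734147,  0.2259082 , -0.58121336]), 'wrist_torque': array([-0.0256758 , -0.04227421,  0.02753626]), 'finger_force': 0.0, 'finger_gap': 0.08528880310733612}
```

View pics/scene0.png

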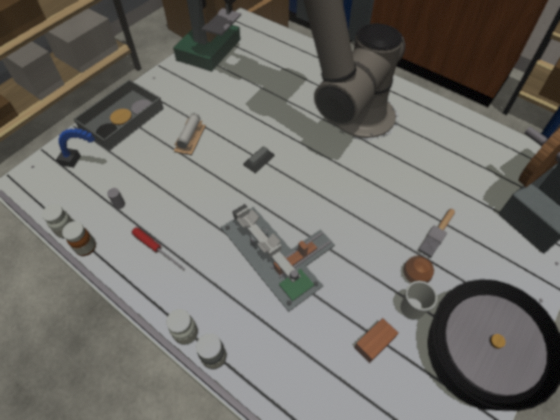

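View pics/side0.png

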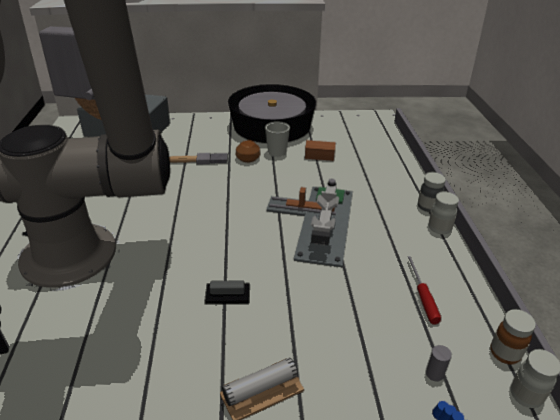

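The cartridge lies on its rest at about scene (189,130) and side (262,383). The rocker runs from scene (240,212) to (290,270), with its foot over the glass at (297,285). The chock head is at scene (306,247) and side (303,196).

```bash
cat > h.py <<'E'
from station import ctrl
import cv2,numpy as np
def ray(n,uv,p=None):
    p=p or ctrl.camera_params(n);K=np.array(p["K"]);T=np.array(p["world_from_camera"])
    q=cv2.undistortPoints(np.array([[uv]],float),K,np.array([p["k1"],0,0,0,0]))[0,0]
    return T[:3,3],T[:3,:3]@np.array([q[0],q[1],1])
def at(n,uv,z,p=None):
    o,d=ray(n,uv,p);return np.round(o+d*(z-o[2])/d[2],4)
def proj(P,p):
    K=np.array(p["K"]);T=np.linalg.inv(np.array(p["world_from_camera"]))
    return cv2.projectPoints(np.array(P,float).reshape(-1,3),cv2.Rodrigues(T[:3,:3])[0],T[:3,3],K,np.array([p["k1"],0,0,0,0]))[0][:,0]
def snap(n,f,crop=None,s=1):
    p=ctrl.camera_params(n);im=ctrl.grab_frame(n)[:,:,::-1]
    if crop: x0,y0,x1,y1=crop;im=im[y0:y1,x0:x1]
    cv2.imwrite(f"pics/{f}.png",cv2.resize(im,None,fx=s,fy=s,interpolation=cv2.INTER_CUBIC));return p
E
python3 - <<'E'
from h import *
print("cart",at("scene",(189,128),.036),at("side",(262,383),.04))
print("head",at("scene",(306,247),.05),at("side",(303,196),.039))
print("rock tail/foot",at("scene",(240,212),.07),at("scene",(293,272),.06))
print("glass",at("scene",(298,287),.018))
a=snap("scene","s1",(150,90,350,310),2.7)
print(ctrl.camera_params("wrist"))
E
```

```text
cart [ 0.4192 -0.3827  0.036 ] [ 0.4286 -0.3873  0.04  ]
head [0.5485 0.1557 0.05  ] [0.5527 0.1459 0.039 ]
rock tail/foot [ 0.5778 -0.0342  0.07  ] [0.6276 0.1734 0.06  ]
glass [0.636  0.1962 0.018 ]
{'K': array([[313.50536048,   0.        , 274.66023478],
       [  0.        , 313.50536048, 208.0792444 ],
       [  0.        ,   0.        ,   1.        ]]), 'k1': -0.06995158797728204, 'world_from_camera': array([[ 0.22091335, -0.93659732, -0.27199769,  0.18392265],
       [-0.97529268, -0.21249538, -0.06041438, -0.49497256],
       [-0.00121431,  0.2786237 , -0.96039958,  0.37406347],
       [ 0.        ,  0.        ,  0.        ,  1.        ]])}
```

View pics/s1.png

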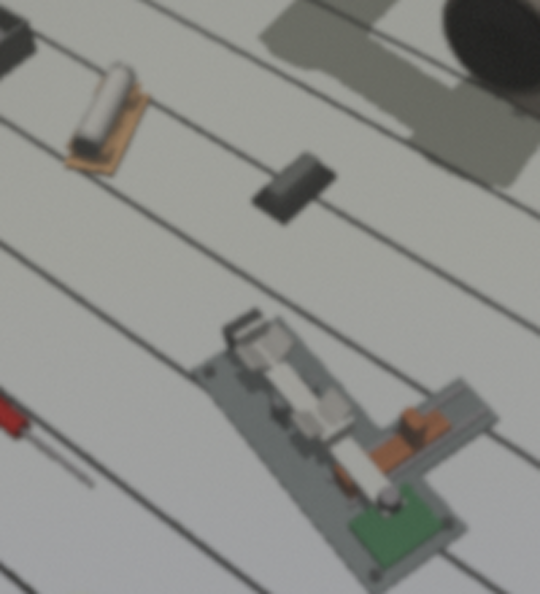

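The crop shows the cartridge from crop (122,72) to (88,148), which is scene (195,117) to (183,145). The chock head is at crop (413,425), and the foot end is at (388,500) over the green glass.

```bash
cat >> h.py <<'E'
from scipy.spatial.transform import Rotation as Ro
def delta(pos,yaw):
    "shift (mm) in present tool axes, and turn (deg) about tool z, to TCP pos, pointing down with tool x at yaw (mod pi)"
    s=ctrl.sense();R=Ro.from_euler("xyz",s["orientation"])
    d=R.inv().apply(np.array(pos)-s["position"])*1000
    T=Ro.from_euler("xyz",[np.pi,0,yaw]);r=(R.inv()*T).as_rotvec(degrees=True)
    return np.round(d,1),np.round(r,2)
E
python3 - <<'E'
from h import *
a=at("scene",(195,117),.04);b=at("scene",(183,145),.04);c=at("side",(226,393),.036);d=at("side",(296,368),.036)
print(a,b,c,d,[np.degrees(np.arctan2(*(v[1::-1]))) for v in (b-a,d-c)])
print(delta([.40,-.385,.20],np.radians(25)))
E
```

```text
[ 0.3752 -0.3982  0.04  ] [ 0.4839 -0.3436  0.04  ] [ 0.3701 -0.3997  0.036 ] [ 0.487  -0.3591  0.036 ] [np.float64(26.670374182550376), np.float64(19.152389779403755)]
(array([305. , -60.8,  30.9]), array([ -0.06,  -0.02, -12.23]))
```

Request:
carry_out([
  [62,-10,2,0,0,0],
  [62,-10,2,0,0,0],
  [62,-10,2,0,0,0],
  [62,-10,2,0,0,0],
  [62,-10,2,0,0,0],
  [15,0,0,0,0,-10],
  [0,0,0,0,0,0],
])

```text
clock: 1.02
position: [0.4213, -0.3913, 0.2208]
orientation: [-3.141, 0.0, 0.398]
ft_force: [-0.1, -1.2, -0.2]
finger_gap: 0.0854
finger_force: 0.0
```

Run:
```python
from h import *
snap("wrist","w1");s=ctrl.sense();print(s["clock"],s["position"],s["orientation"],s["ft_force"],s["wrist_torque"])
```

```text
1.075 [ 0.42027479 -0.3918215   0.22088372] [-3.14079455e+00  6.55669115e-04  3.95033761e-01] [-0.45005584  0.14321794 -0.05588423] [ 0.02300812  0.03225442 -0.03616445]
```

View pics/w1.png

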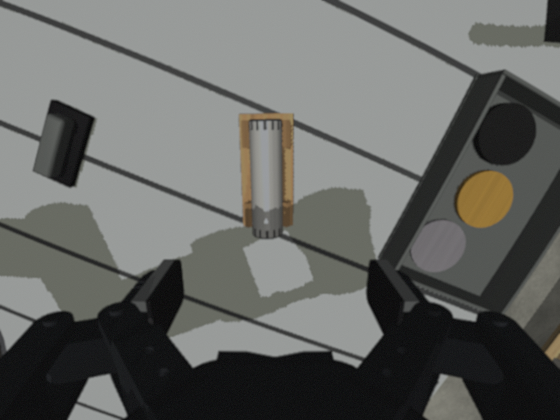

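The wrist view shows the cartridge axis from (266,121) at the far end to (267,237) at the near end. The rest is level with it.

Run:
```python
from h import *
a=at("wrist",(266,121),.05);b=at("wrist",(267,237.5),.05);m=(a+b)/2
y=np.arctan2(*(a-b)[1::-1]);print(a,b,m,np.linalg.norm(a-b),np.degrees(y))
# rest corners at z=.008
c=[at("wrist",q,.008) for q in [(240,115),(294,114),(244,226),(293,226)]];print(c,np.mean(c,0))
print(delta([m[0],m[1],.017],y))
```

```text
[ 0.4781 -0.3567  0.05  ] [ 0.3666 -0.4034  0.05  ] [ 0.42235 -0.38005  0.05   ] 0.12088482121424511 22.725596778761055
[array([ 0.4723, -0.327 ,  0.008 ]), array([ 0.496 , -0.3812,  0.008 ]), array([ 0.3539, -0.3775,  0.008 ]), array([ 0.3766, -0.432 ,  0.008 ])] [ 0.4247   -0.379425  0.008   ]
(array([  6.6,  -9.9, 203.9]), array([-0.05,  0.04, -0.09]))
```

Request:
carry_out([
  [7,-10,50,0,0,0],
  [0,0,60,0,0,0],
  [0,0,55,0,0,0],
  [0,0,30,0,0,0],
  [0,0,10,0,0,0],
  [0,0,0,0,0,0],
])

```text
clock: 1.82
position: [0.4225, -0.3809, 0.0167]
orientation: [3.141, 0.0, 0.395]
ft_force: [0.2, -0.8, 0.6]
finger_gap: 0.0852
finger_force: 0.0
```

Request:
carry_out([
  [0,0,0,0,0,0],
  [0,0,0,0,0,0],
  [0,0,0,0,0,0],
  [0,0,0,0,0,0],
  [0,0,0,0,0,0],
  [0,0,0,0,0,0],
  [0,0,0,0,0,0],
  [0,0,0,0,0,0],
], gripper=-1)

```text
clock: 2.82
position: [0.4233, -0.3805, 0.0175]
orientation: [3.14, -0.0, 0.398]
ft_force: [-1.3, 1.1, 6.4]
finger_gap: 0.0324
finger_force: 58.9
```

Run:
```python
from h import *
s=ctrl.sense();R=Ro.from_euler("xyz",s["orientation"])
print(s["clock"],s["position"],s["orientation"],s["finger_gap"],s["finger_force"],s["ft_force"],R.inv().apply(s["wrist_torque"]))
```

```text
2.825 [ 0.42332225 -0.38045313  0.01748782] [ 3.14009016e+00 -2.17605771e-04  3.97806489e-01] 0.0324122602456413 58.942721486091614 [-1.28003664  1.12870045  6.37756009] [ 0.25875174 -0.12157989 -0.13851344]
```

Request:
carry_out([
  [0,0,-4,0,0,0],
  [0,0,-8,0,0,0],
  [0,0,-12,0,0,0],
  [0,0,-12,0,0,0],
  [0,0,-4,0,0,0],
  [0,0,0,0,0,0],
  [0,0,0,0,0,0],
  [0,0,0,0,0,0],
])

```text
clock: 3.82
position: [0.4228, -0.3799, 0.0559]
orientation: [-3.141, 0.0, 0.397]
ft_force: [0.7, 0.0, -7.2]
finger_gap: 0.032
finger_force: 60.1
```

Run:
```python
from h import *
snap("side","c1",(180,300,350,420),4)
for i in range(5):
    s=ctrl.sense();R=Ro.from_euler("xyz",s["orientation"]);ctrl.grab_frame("side")
    print(s["clock"],s["position"],s["orientation"],s["finger_gap"],s["ft_force"],s["wrist_torque"],R.inv().apply(s["wrist_torque"]))
```

```text
3.875 [ 0.42282247 -0.37999259  0.05597877] [-3.14095443e+00  2.70150661e-04  3.97333487e-01] 0.032192412994096684 [-0.03087165 -0.18536015 -5.80411714] [ 0.10360735 -0.15838767  0.00185954] [ 0.03424559  0.18613942 -0.00198759]
3.925 [ 0.42287024 -0.38006868  0.05606249] [-3.14113537e+00  2.10777293e-04  3.97293980e-01] 0.032396305204996874 [ 0.01295231 -0.33646079 -6.26132008] [ 0.07874617 -0.2364911  -0.03757118] [-0.01888355  0.24855712  0.0374615 ]
3.975 [ 0.42290364 -0.38005702  0.05610055] [-3.14118169e+00  1.80704857e-04  3.97368100e-01] 0.03249067828586122 [ 0.27017001  0.55134631 -5.21838376] [ 0.0952525  -0.13697286  0.0387219 ] [ 0.03481616  0.16314641 -0.03879524]
4.025 [ 0.42292774 -0.38009679  0.05616625] [-3.14134443e+00  1.42444563e-04  3.97338548e-01] 0.032695686405778794 [-0.57584375 -0.57447376 -5.72272155] [ 0.01015406 -0.19294477 -0.01775895] [-0.06529746  0.18184692  0.01772311]
4.075 [ 0.42293462 -0.38010676  0.05618185] [-3.14136573e+00  1.45236074e-04  3.97365879e-01] 0.03234967217876111 [-0.57335284 -0.17231332 -6.88192096] [ 0.08495264 -0.11771367  0.03534977] [ 0.03277419  0.1414097  -0.03538662]
```

View pics/c1.png

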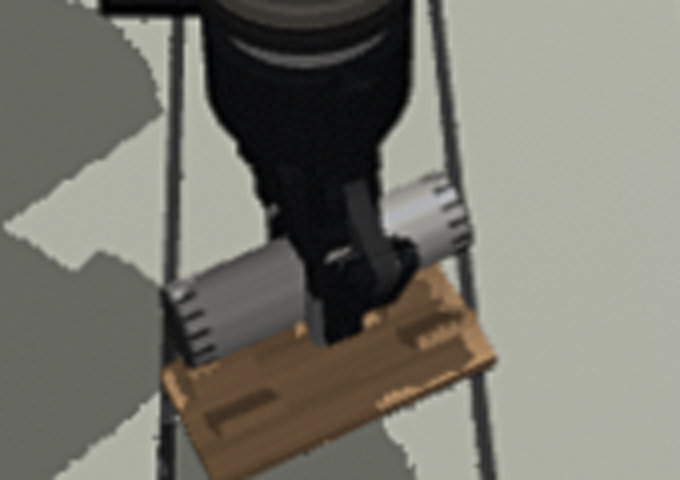

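The cartridge hangs level. The torque (0.18 N·m with 6 N) puts the mass about 30 mm towards tool −x, so the heavy end is the one at lower left, nearer the robot. Next I plan a move to a viewing pose beside the rocker with that end turned towards the foot.

```bash
cat >> h.py <<'E'
def plan(pos,dyaw,n,s=None):
    "n rows (shift mm, turn rz deg): straight to pos with total turn dyaw deg of the tool's world yaw"
    s=ctrl.sense();y=s["orientation"][2];d=(np.array(pos)-s["position"])*1000/n
    return [[*(int(round(v)) for v in Ro.from_euler("xyz",[np.pi,0,y+np.radians(dyaw)*i/n]).inv().apply(d)),0,0,round(-dyaw/n,1)] for i in range(n)]
E
python3 - <<'E'
from h import *
print(np.round(ctrl.sense()["joint_positions"],3))
s=ctrl.sense();print(plan([s["position"][0]+.267-0.03,.02,.27],-126.8,12))
E
```

```text
[-0.867  0.611  1.613 -0.     0.917  0.307]
[[31, -23, -18, 0, 0, 10.6], [26, -28, -18, 0, 0, 10.6], [21, -33, -18, 0, 0, 10.6], [14, -36, -18, 0, 0, 10.6], [7, -38, -18, 0, 0, 10.6], [0, -39, -18, 0, 0, 10.6], [-7, -38, -18, 0, 0, 10.6], [-14, -36, -18, 0, 0, 10.6], [-20, -33, -18, 0, 0, 10.6], [-26, -29, -18, 0, 0, 10.6], [-31, -24, -18, 0, 0, 10.6], [-34, -18, -18, 0, 0, 10.6]]
```

Run:
```python
from h import *
s=ctrl.sense();print(plan([.58,-.18,.27],116.6,11))
```

```text
[[20, -11, -19, 0, 0, -10.6], [22, -7, -19, 0, 0, -10.6], [23, -3, -19, 0, 0, -10.6], [23, 1, -19, 0, 0, -10.6], [23, 5, -19, 0, 0, -10.6], [21, 9, -19, 0, 0, -10.6], [19, 13, -19, 0, 0, -10.6], [16, 16, -19, 0, 0, -10.6], [13, 19, -19, 0, 0, -10.6], [9, 21, -19, 0, 0, -10.6], [5, 23, -19, 0, 0, -10.6]]
```

Request:
carry_out([
  [20,-11,-19,0,0,-10.6],
  [22,-7,-19,0,0,-10.6],
  [23,-3,-19,0,0,-10.6],
  [23,1,-19,0,0,-10.6],
  [23,5,-19,0,0,-10.6],
  [21,9,-19,0,0,-10.6],
  [19,13,-19,0,0,-10.6],
  [16,16,-19,0,0,-10.6],
  [13,19,-19,0,0,-10.6],
  [9,21,-19,0,0,-10.6],
  [5,23,-19,0,0,-10.6],
])

```text
clock: 5.5
position: [0.5798, -0.1801, 0.2656]
orientation: [-3.141, -0.001, 2.438]
ft_force: [0.2, -0.7, -6.5]
finger_gap: 0.0324
finger_force: 60.6
```

Run:
```python
from h import *
print(plan([.69,.08,.27],116.6,11))
```

```text
[[8, 25, 0, 0, 0, -10.6], [3, 26, 0, 0, 0, -10.6], [-2, 26, 0, 0, 0, -10.6], [-6, 25, 0, 0, 0, -10.6], [-11, 23, 0, 0, 0, -10.6], [-15, 21, 0, 0, 0, -10.6], [-19, 18, 0, 0, 0, -10.6], [-22, 14, 0, 0, 0, -10.6], [-24, 10, 0, 0, 0, -10.6], [-25, 5, 0, 0, 0, -10.6], [-26, 1, 0, 0, 0, -10.6]]
```

Request:
carry_out([
  [8,25,0,0,0,-10.6],
  [3,26,0,0,0,-10.6],
  [-2,26,0,0,0,-10.6],
  [-6,25,0,0,0,-10.6],
  [-11,23,0,0,0,-10.6],
  [-15,21,0,0,0,-10.6],
  [-19,18,0,0,0,-10.6],
  [-22,14,0,0,0,-10.6],
  [-24,10,0,0,0,-10.6],
  [-25,5,0,0,0,-10.6],
  [-26,1,0,0,0,-10.6],
  [0,0,0,0,0,0],
])

```text
clock: 7.0
position: [0.6926, 0.0831, 0.2641]
orientation: [3.14, -0.0, -1.812]
ft_force: [0.9, -0.6, -6.7]
finger_gap: 0.0322
finger_force: 60.7
```

Run:
```python
from h import *
import pickle
p=snap("wrist","w2",None,1.4);pickle.dump(p,open("w2.pkl","wb"));s=ctrl.sense();print(s["clock"],s["position"],s["orientation"],s["joint_positions"][5])
```

```text
7.05 [0.6924557  0.08174912 0.26431959] [ 3.14003299e+00 -1.04492607e-03 -1.81551482e+00] -2.888877856748869
```

View pics/w2.png

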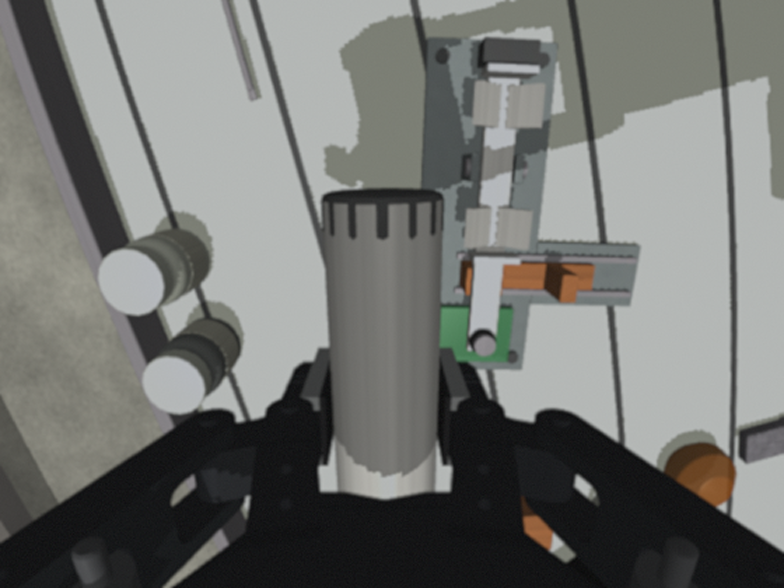

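The wrist view (scaled 1.4x) shows these points:
- Tail V: corners (475,80), (545,83), (541,128) and (473,125).
- Foot-side V: corners (467,207), (532,211), (530,250) and (464,247).
- Foot pin: (483,343).
- Chock head top: about (570,282).
- Held cartridge: the light end is towards the tail, as it should be.

```bash
python3 - <<'E'
from h import *
import pickle
from scipy.optimize import least_squares
p=pickle.load(open("w2.pkl","rb"))
pix=np.array([(475,80),(545,83),(541,128),(473,125),(467,207),(532,211),(530,250),(464,247)])/1.4
W=np.array([at("wrist",q,.076,p) for q in pix]);print(W)
def model(t):
    c,s=np.cos(t[2]),np.sin(t[2]);L=[(-60,1),(-60,-1),(-30,-1),(-30,1),(30,1),(30,-1),(60,-1),(60,1)]
    return np.array([[t[0]+c*a/1e3-s*b*-t[3],t[1]+s*a/1e3+c*b*-t[3],.076] for a,b in L])
r=least_squares(lambda t:(proj(model(t),p)-pix).ravel(),[.594,.032,1.33,.02]);print(r.x,np.degrees(r.x[2]),np.round(r.fun.reshape(-1,2),1))
x,y,t=r.x[:3];u=np.array([np.cos(t),np.sin(t)]);print("foot pred",np.array([x,y])+.145*u,[at("wrist",np.array((483,343))/1.4,z,p) for z in(.05,.06)])
v=np.array([-u[1],u[0]])
# chock head top z=.06
print("head",[at("wrist",np.array(q)/1.4,.06,p) for q in [(547,264),(580,264),(557,300),(577,300)]],"pred if 60 along",np.array([x,y])+.1*u+.068*v)
# held cartridge far end: rows
s=ctrl.sense()["position"];print(s,at("wrist",np.array((383,196))/1.4,s[2]+.019+.015,p),at("wrist",np.array((383,203))/1.4,s[2]+.036,p))
E
python3 -c "
import cv2;im=cv2.imread('pics/w2.png')[190:380,400:660];cv2.imwrite('pics/w2c.png',cv2.resize(im,None,fx=3,fy=3,interpolation=cv2.INTER_CUBIC))"
```

```text
[[ 0.5986 -0.0258  0.076 ]
 [ 0.5502 -0.0128  0.076 ]
 [ 0.5581  0.0168  0.076 ]
 [ 0.6059  0.0037  0.076 ]
 [ 0.6216  0.06    0.076 ]
 [ 0.5741  0.0744  0.076 ]
 [ 0.5802  0.1037  0.076 ]
 [ 0.6297  0.0893  0.076 ]]
[0.58981021 0.03868565 1.30660552 0.02506624] 74.86298156379358 [[ 0.2 -0. ]
 [ 0.3  0.1]
 [ 0.2 -0.6]
 [-0.3 -0.4]
 [-0.   1.1]
 [ 0.6 -0.4]
 [-1.  -0.3]
 [ 0.1  0.7]]
foot pred [0.6276738  0.17865474] [array([0.626 , 0.1833, 0.05  ]), array([0.6274, 0.1786, 0.06  ])]
head [array([0.5637, 0.1228, 0.06  ]), array([0.5367, 0.1294, 0.06  ]), array([0.5597, 0.1556, 0.06  ]), array([0.5429, 0.1597, 0.06  ])] pred if 60 along [0.55028235 0.15297278]
[0.6924557  0.08174912 0.26431959] [0.6768 0.0228 0.2983] [0.6772 0.0243 0.3003]
```

View pics/w2c.png

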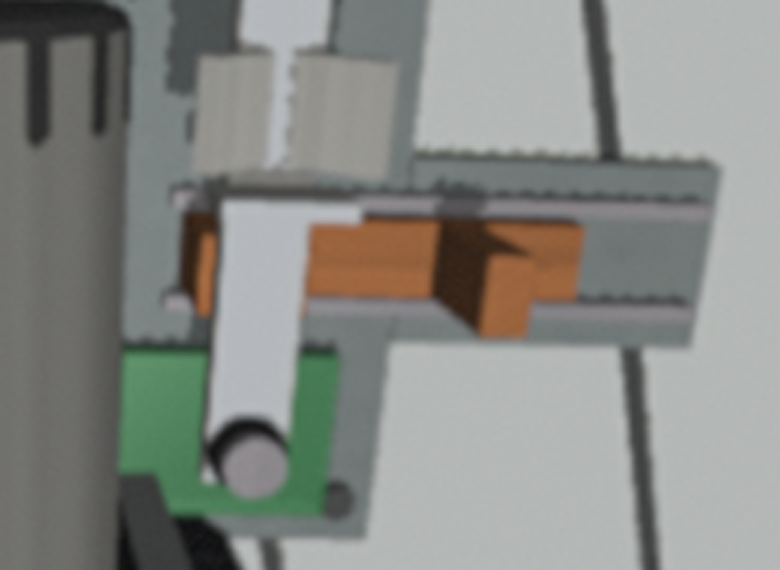

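The head's top is at crop (480–533, 257–335). The V fit has residuals under about 1 px, and its foot prediction matches the pin. The heavy end faces the foot, so I move above the cradle.

Run:
```python
from h import *
import pickle
p=pickle.load(open("w2.pkl","rb"))
f=lambda x,y:((400+x/3)/1.4,(190+y/3)/1.4)
q=[at("wrist",f(*c),.06,p) for c in [(487,257),(533,257),(528,335),(480,335)]];print(q,np.mean(q,0))
u=np.array([np.cos(1.3066),np.sin(1.3066)]);v=np.array([-u[1],u[0]]);d=np.mean(q,0)[:2]-[.5898,.0387];print(d@u,d@v)
print(delta([.5898,.0387,.11],1.3066+np.pi))
```

```text
[array([0.5525, 0.1357, 0.06  ]), array([0.5398, 0.1388, 0.06  ]), array([0.5439, 0.161 , 0.06  ]), array([0.5573, 0.1577, 0.06  ])] [0.548375 0.1483   0.06    ]
0.094979715663433 0.06860790215050613
(array([ 66.5,  88.9, 154.5]), array([ 0.09, -0.06,  1.12]))
```

Request:
carry_out([
  [22,30,10,0,0,0],
  [22,30,30,0,0,0],
  [22,29,40,0,0,0],
  [0.5,0,40,0,0,1.1],
  [0,0,35,0,0,0],
  [0,0,0,0,0,0],
  [0,0,0,0,0,0],
])

```text
clock: 7.92
position: [0.5912, 0.0376, 0.1119]
orientation: [-3.139, 0.0, -1.836]
ft_force: [1.1, 0.2, -6.0]
finger_gap: 0.0322
finger_force: 61.5
```

Run:
```python
from h import *
snap("side","c2",(260,140,400,280),4)
print(delta([.5898,.0387,.0605],1.3066+np.pi),ctrl.sense()["wrist_torque"])
```

```text
(array([-0.5,  2.1, 51.9]), array([-0.2 ,  0.03, -0.04])) [-0.10654866  0.00341248 -0.00938983]
```

View pics/c2.png

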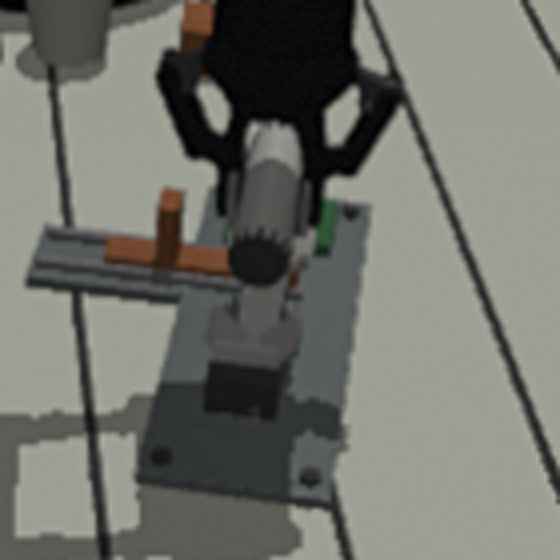

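The cartridge hangs level over the rocker, aligned with it in the image. The wrist torque confirms the heavy end is towards the foot, so I lower it.

Request:
carry_out([
  [-0.5,2,15,0,0,0],
  [0,0,15,0,0,0],
  [0,0,10,0,0,0],
  [0,0,5,0,0,0],
  [0,0,2,0,0,0],
  [0,0,0,0,0,0],
  [0,0,0,0,0,0],
])

```text
clock: 8.85
position: [0.5889, 0.0391, 0.0637]
orientation: [-3.14, 0.0, -1.835]
ft_force: [1.6, 0.9, -5.7]
finger_gap: 0.0323
finger_force: 61.8
```

Run:
```python
from h import *
print(delta([.5898,.0387,.0605],1.3066+np.pi));s=ctrl.sense();print(s["position"],s["ft_force"],s["wrist_torque"])
```

```text
(array([ 0.1, -1. ,  3.2]), array([-0.07,  0.01, -0.  ]))
[0.58887759 0.03908129 0.06373755] [ 1.60471274  0.92443454 -5.74893469] [-0.1728409  -0.20361828 -0.09685955]
```

Request:
carry_out([
  [0,-0.5,1,0,0,0],
  [0,0,1,0,0,0],
  [0,0,0,0,0,0],
  [0,0,0,0,0,0],
])

```text
clock: 9.35
position: [0.5896, 0.0388, 0.0619]
orientation: [-3.14, 0.0, -1.835]
ft_force: [1.7, -1.5, 0.2]
finger_gap: 0.0322
finger_force: 62.3
```

Request:
carry_out([
  [0,0,1,0,0,0],
  [0,0,0,0,0,0],
  [0,0,0,0,0,0],
])

```text
clock: 9.72
position: [0.5901, 0.0388, 0.0614]
orientation: [-3.139, 0.0, -1.835]
ft_force: [2.8, -1.6, 5.8]
finger_gap: 0.0321
finger_force: 62.9
```

Run:
```python
from h import *
print(delta([.5898,.0387,.0605],1.3066+np.pi));s=ctrl.sense();print(s["position"],s["ft_force"],s["wrist_torque"])
```

```text
(array([0.2, 0.3, 0.9]), array([-0.17,  0.02,  0.  ]))
[0.59008822 0.03879517 0.06137642] [ 2.8478422  -1.62251509  5.83140848] [-0.14869187 -0.37622087 -0.04486822]
```

Request:
carry_out([
  [0,0,-0.7,0,0,0],
  [0,0,0,0,0,0],
])

```text
clock: 9.98
position: [0.59, 0.0388, 0.0615]
orientation: [-3.139, 0.0, -1.835]
ft_force: [5.0, -1.5, 1.4]
finger_gap: 0.0325
finger_force: 62.2
```

Request:
carry_out([
  [0,0,0,0,0,0],
  [0,0,0,0,0,0],
  [0,0,0,0,0,0],
  [0,0,0,0,0,0],
  [0,0,0,0,0,0],
  [0,0,0,0,0,0],
], gripper=0.6)

```text
clock: 10.72
position: [0.5889, 0.039, 0.061]
orientation: [3.142, -0.0, -1.835]
ft_force: [0.4, -0.3, 0.1]
finger_gap: 0.0683
finger_force: 0.0
```

Request:
carry_out([
  [0,0,-10,0,0,0],
  [0,0,-40,0,0,0],
  [0,0,-50,0,0,0],
  [0,0,0,0,0,0],
  [0,0,0,0,0,0],
])

```text
clock: 11.35
position: [0.5887, 0.039, 0.1612]
orientation: [-3.141, -0.0, -1.835]
ft_force: [-0.5, -0.3, -0.4]
finger_gap: 0.0683
finger_force: 0.0
```

Run:
```python
from h import *
import pickle
p=snap("wrist","w3",None,1.4);pickle.dump(p,open("w3.pkl","wb"))
s=ctrl.sense();print(s["clock"],s["position"],s["ft_force"],s["finger_gap"])
```

```text
11.4 [0.58828691 0.03902174 0.16035289] [-0.52415603  0.06327083  0.92872136] 0.06837808457421267
```

View pics/w3.png

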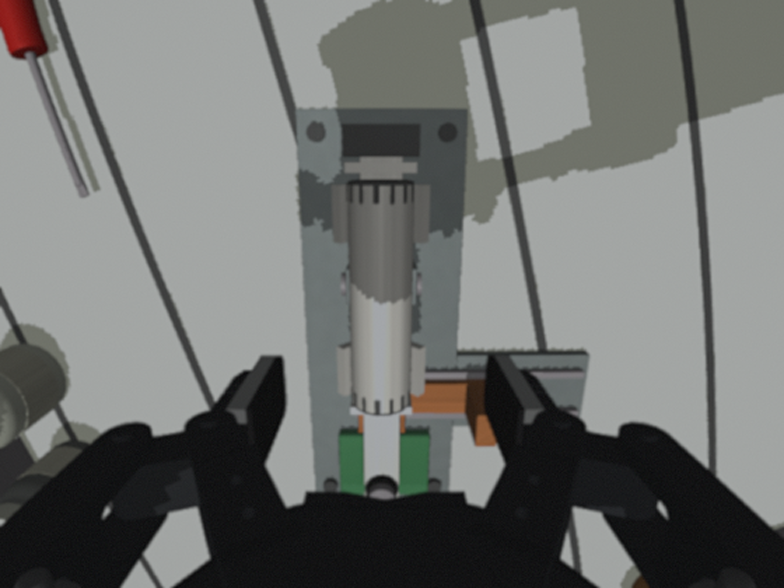

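The cartridge is seated between the end stops (image rows 183–412, columns 348–412). The rocker is level and the chock is still in place. Next is the chock head.

Run:
```python
from h import *
print(delta([.5484,.1483,.034],1.3066+np.pi))
```

```text
(array([-95.1,  66.8, 126.4]), array([ 0.09, -0.02,  0.  ]))
```

Request:
carry_out([
  [-40,28,0,0,0,0],
  [-40,28,0,0,0,0],
  [-15,11,0,0,0,0],
  [0,0,40,0,0,0],
  [0,0,0,0,0,0],
  [0,0,0,0,0,0],
], gripper=-0.05)

```text
clock: 12.15
position: [0.5495, 0.1477, 0.1214]
orientation: [-3.142, -0.0, -1.836]
ft_force: [-0.0, -0.1, 1.2]
finger_gap: 0.0408
finger_force: 0.0
```

Run:
```python
from h import *
print(delta([.5484,.1483,.034],1.3066+np.pi))
p=snap("wrist","w4",None,1.4)
```

```text
(array([-0.3,  1.3, 87.4]), array([-0.  , -0.01, -0.04]))
```

View pics/w4.png

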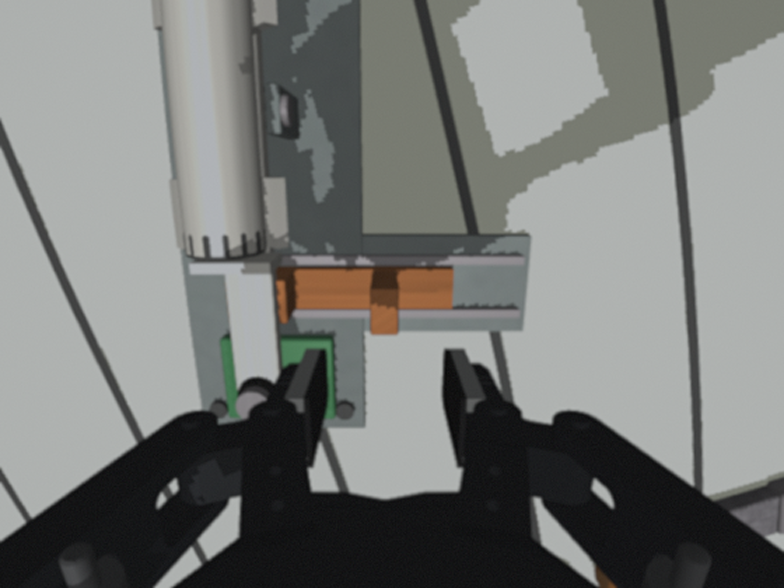

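The head (384,310) is centred between the fingers, and the path beside the rocker's arm is clear. I descend and pinch.

Request:
carry_out([
  [0,1,30,0,0,0],
  [0,0,30,0,0,0],
  [0,0,20,0,0,0],
  [0,0,7,0,0,0],
  [0,0,0,0,0,0],
  [0,0,0,0,0,0],
])

```text
clock: 12.95
position: [0.549, 0.1484, 0.0352]
orientation: [-3.14, 0.001, -1.835]
ft_force: [0.4, 0.7, -0.1]
finger_gap: 0.0405
finger_force: 0.0
```

Request:
carry_out([
  [0,0,0,0,0,0],
  [0,0,0,0,0,0],
  [0,0,0,0,0,0],
  [0,0,0,0,0,0],
  [0,0,0,0,0,0],
  [0,0,0,0,0,0],
], gripper=-1)

```text
clock: 13.7
position: [0.549, 0.1485, 0.0351]
orientation: [-3.139, 0.001, -1.835]
ft_force: [1.0, -0.4, 6.4]
finger_gap: 0.0126
finger_force: 60.2
```

Request:
carry_out([
  [0,1,0,0,0,0],
  [0,3,0,0,0,0],
  [0,4,0,0,0,0],
  [0,5,0,0,0,0],
  [0,5,0,0,0,0],
  [0,5,0,0,0,0],
  [0,5,0,0,0,0],
  [0,5,0,0,0,0],
  [0,5,0,0,0,0],
  [0,5,0,0,0,0],
  [0,2,0,0,0,0],
  [0,0,0,0,0,0],
])

```text
clock: 15.2
position: [0.5064, 0.1603, 0.0351]
orientation: [-3.138, 0.001, -1.835]
ft_force: [4.3, -0.7, 6.1]
finger_gap: 0.0129
finger_force: 60.2
```

Request:
carry_out([
  [0,0,0,0,0,0],
  [0,0,0,0,0,0],
  [0,0,0,0,0,0],
  [0,0,0,0,0,0],
  [0,0,0,0,0,0],
  [0,0,0,0,0,0],
], gripper=-0.2)

```text
clock: 15.95
position: [0.5047, 0.1602, 0.034]
orientation: [3.142, -0.0, -1.835]
ft_force: [0.3, -1.2, -0.6]
finger_gap: 0.0345
finger_force: 0.0
```

Request:
carry_out([
  [0,0,-15,0,0,0],
  [0,0,-45,0,0,0],
  [0,0,-60,0,0,0],
  [0,20,-30,0,0,0],
  [0,20,0,0,0,0],
  [0,20,0,0,0,0],
  [0,0,0,0,0,0],
  [0,0,0,0,0,0],
])

```text
clock: 16.95
position: [0.4475, 0.1758, 0.1847]
orientation: [-3.14, 0.001, -1.835]
ft_force: [0.5, 0.2, 0.1]
finger_gap: 0.0343
finger_force: 0.0
```

Run:
```python
from h import *
a=ctrl.grab_frame("side")[120:290,220:400,::-1];b=ctrl.grab_frame("wrist")[:,:,::-1]
b=cv2.resize(b,(453,340));a=cv2.resize(a,(340,321),interpolation=cv2.INTER_CUBIC)
im=np.zeros((340,793,3),np.uint8);im[:,:453]=b;im[:321,453:]=a
cv2.imwrite("pics/end.png",im);print(ctrl.sense()["clock"])
```

```text
17.05
```

View pics/end.png

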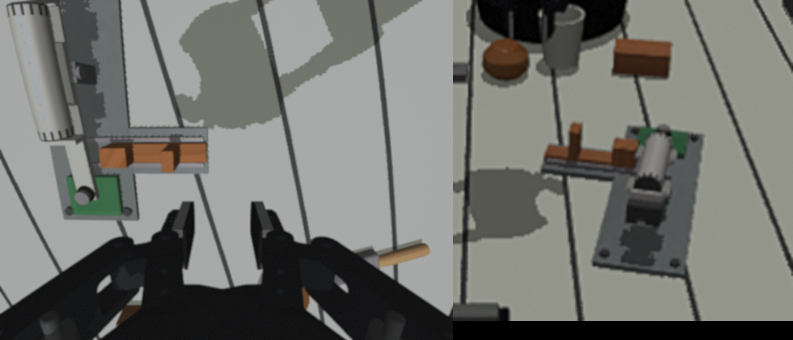

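The picture shows the chock drawn out about 45 mm, with its block (wrist view 100–130,155) clear of the arm. The rocker is tipped with its foot on the glass at (84,195), and the cartridge is still seated. The gripper is well clear, so I hand the job in.

```bash
python3 -c "
from station import ctrl
print(ctrl.sign_off())"
```

```text
the job is handed in; nothing more can be done
None
```

I laid the cartridge in the cradle with its heavy end towards the foot while the chock still propped the rocker, then drew the chock out about 45 mm; the last picture shows the foot down on the glass, and I handed the job in at about 17 s.

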